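Unbolt the store cage and hold its gate ajar

ROBOT

A 6-joint arm with a two-finger parallel gripper is mounted at the origin on the work surface. World frame = base frame: x ahead of the robot, y to its left, z up, the work surface at z = 0. Lengths are in mm, angles in rad, forces in N, time in s.
With the tool pointing down it reaches from about 300 to 850 mm from the base axis. Payload 4.2 kg.
Tool frame: the origin (TCP) lies on the centre line of the jaws, within the pads' length; the fingertips stand 8 mm ahead of it and the grasp point (between the pads) lies 11 mm behind it; z points along the fingers, y is the line along which they close (so a half turn about z gives the same grasp; the last joint's range is limited). The gripper opens to 91 mm and grips with 3 to 60 N. Pads are 32 mm wide; open, the fingers measure 118 mm over their backs; the gripper's body (76 mm by 178 mm) begins 60 mm behind the grasp point.
Start: joints at [-1.354, 0.32, 1.565, -0, 1.257, -0.02], TCP at [134.893, -558.969, 221.976] pointing down, gripper open.
Joint ranges: [-3.11, 3.11], [-0.84, 2.01], [0.21, 2.61], [-1.34, 4.49], [0.05, 2.63], [-2.56, 2.56]. Speed limits (rad/s): [2.57, 2.57, 3.14, 3.14, 3.14, 3.14].

INTERFACE

Orientations are given as a unit quaternion [w, x, y, z].
In Python, from bench import r gives the robot as it stands.
- The arm moves only by the shell command python3 -m crank 'ROWS' [FORCE]. ROWS is a JSON object of lists of equal length, an entry for each row: "twist": the turn, a rotation vector about the tool's x, y, z as a fraction of full scale, a list of three; "xyz": the shift along the tool's x, y, z as a fraction of full scale, a list of three; "fingers": the closure, from 0 (fully open) to 1 (shut). A call has exactly 8 rows; each row is the pose to reach, as a shift and turn from the pose commanded when the call began, along the tool's axes at that moment, turning the shorter way round; what a row does not reach only later rows make up. Full scale, the value 1, is 0.2 m for a shift and 360 degrees for a turn. A row lasts 1/8 s, in which the tool goes at most 62.5 mm and 10.7 degrees, less where a joint would pass 70% of its speed; a pose out of reach is approached as far as the arm can. A call with a number of a shift or a turn outside -1 to 1 is refused whole. A call with a gripper value outside its range is refused whole. The fingers move at their own pace and stop on an object; FORCE is the grip in N (left out, the last holds). Time passes only in rows, so rows that repeat a pose let the fingers close, or fill a call up. It gives the time, the measured TCP pose, the force, the opening and the grip force at its end, in the units of the state.
- r.state(): the state, without advancing time (a new reading comes with each control period).
- r.capture(name): name is "scene" or "top" or "wrist"; returns the picture (480x640x3 uint8, blue, green, red); there is no depth.
- r.get_calibration(name): a dict with "K" (3x3 intrinsics, pixels), "dist" ([k1, k2, p1, p2, k3] as OpenCV has them; the pictures are not rectified), "R" (3x3) and "t" (3): a world point X has camera coordinates R X + t. Camera axes: x right, y down, z forward; pixel columns grow to the right and rows downward; lengths in mm; the calibration is good to about 2 mm. A picture is of the moment at which its call begins: read the wrist's pose just before it. get_calibration takes no time and is no camera call; for the wrist camera it gives the pose at the moment of the call.
- r.job_done(): hands the job in; it is judged then, once.
The state is a dict: "t": time; "joint_pos": joint angles; "joint_vel": joint speeds; "effort": joint torques, N m; "ee_pos": TCP position; "tool_rot": TCP orientation; "ft_force": force on the tool from outside, world axes, zero at the start; "wrist_torque": the same for the moment, N m; "grip_width": finger opening in mm; "grip_force": force on a finger pad.
Only numpy, scipy, OpenCV 4.12 (cv2) and the standard library are available. Lean on these libraries where they do the work, as an engineer would, in place of code of your own. Each camera call takes 0.05 s, during which the arm holds its last target. There are 200 camera calls.

TASK

Unlock the bench-top mesh cage: pull the black capped lock plunger on its barrel bolt up to its top stop, then draw the bolt fully back by its ball handle. The bolt's nose sags and hooks behind the bent-up keeper, so lift the ball while you pull instead of forcing it. Then pull the self-closing gate gently open by about a hand's width (10 cm at its free edge) and finish while still holding it there with the gripper, so that I can reach in; leave the other things on the bench alone.

Things in the scene. Friction and masses are not known exactly. Their poses are not given: they have to be found in the camera images.
- cage: Fixed grey steel-mesh store cage on the table, 420 mm wide (y), 240 mm deep, 230 mm high. Origin: on the table, in the plane of the gate, between the posts. Its x points into the cage (away from the robot), its y points along the front to the gate's hinge (the robot's left), z up. It stands at a new place and yaw each time; all the other cage parts go with it.
- gate_hinge (a point): Point on the gate's upright hinge axis, 185 mm above the table, at the left (+y) edge of the gate (190 mm from the cage's origin along its y).
- gate (a joint): Gate angle, rad: 0 shut, grows as the free (right) edge swings out of the cage towards the robot, stop at 1.2. Spring hinges pull it shut: about 0.9 N m when shut and 1.4 N m at 0.3 rad, so some 4 to 5 N at the ball handle. At 0.3 rad the free edge stands 100 mm out.
- gate_leaf: The gate: tube frame with wire mesh, 324 mm wide, lower edge 20 mm and upper edge 205 mm above the table, 16 mm thick. Origin: on the hinge axis at table height. Shut, its axes are the cage's; it extends 340 mm along its -y to the free edge. It carries the barrel bolt on its front (-x) face, near the top. Behind and above its top edge are only cage parts up to 230 mm high.
- lock (a joint): Height of the lock plunger, m: 0 down (its 8 mm pin stands in a slot of the bolt, which can then slide only 5 mm), 0.018 top stop (pin clear of the bolt). A ball detent holds it down or up: it moves freely for 4 mm, then takes about 5 N until half way and snaps over; it stays up when let go.
- lock_cap (a point): Centre of the plunger's black mushroom cap, the best place to grip: cap 24 mm diameter, 24 mm high, this point 10 mm below its top. Down, it is 231 mm above the table, level with the cage's top; it moves straight up. It stands 28 mm in front of the gate's plane (gate_leaf x = -28 mm, y = -185 mm).
- bolt_slide (a joint): How far the bolt is drawn back, m: starts 0 to 0.004 (thrown), stop at 0.05 (fully back). It slides along the gate's +y, towards the hinge, with about 2 N of friction, and stays where it is left. Its nose leaves the keeper at 0.034; from there the gate is free.
- bolt: The steel bolt: 16 mm rod, 232 mm long, along the gate, with its ball handle. Origin at its tail, which cannot rise (185 mm above the table, gate_leaf x = -28 mm), rod along -y to the nose 220 mm away. It weighs about 0.36 kg and loose: the nose sags 0.035 rad under its weight and can be lifted by up to 0.08 rad (2.5 degrees above level) about the tail.
- ball (a point): Centre of the bolt's steel ball handle: ball 26 mm diameter, on a 10 mm stem that stands out from the rod towards the robot; this point is 55 mm in front of the rod's axis (83 mm in front of the gate's plane), 130 mm from the tail, about 180 mm above the table when sagging. Lifting takes about 3 N; it rises at most 10 mm, and a rise of 6 to 8 mm clears the keeper. Thrown it is 115 mm from the lock plunger along y, drawn 65 mm.
- keeper: Steel staple on the cage's right post that holds the bolt's nose; its frame is the cage's. A 4 mm thick tongue of it is bent up into a notch in the underside of the nose and catches the bolt, 7 mm deep, once it is drawn 8 mm; the bolt must be raised from there until it is drawn 26 mm.
- cup: Bystander: loose grey plastic cup, 72 mm across, 85 mm high, standing on the table to the right. Origin under its centre.
- spool: Bystander: loose metal wire spool, 64 mm across, 50 mm high, standing on the table to the left. Origin under its centre.
- driver: Bystander: loose black-handled screwdriver, 190 mm long, lying on the table to the left. Origin under its middle.

How it is judged (in metres and radians):
On the way, in this order (a step that is already met when the one before it is completed fails the run):
1. the lock plunger is pulled up while the bolt is still thrown (value of joint lock above 0.015 m and value of joint bolt_slide below 0.01 m), for 0.1 s.
2. the bolt is drawn fully back (value of joint bolt_slide above 0.042 m), for 0.1 s.
At the end, for the whole second after the job is handed in: Plunger up (over 14 mm), bolt drawn back (over 40 mm of 50), gate still at 0.18 to 0.42 rad (60 to 140 mm at its free edge), held against its spring by the fingers on the bolt or gate (over 1 N), nothing else leaning on it (value of joint gate between 0.18 and 0.42 rad and velocity of joint gate between -0.03 and 0.03 rad/s and value of joint bolt_slide above 0.04 m and value of joint lock above 0.014 m and (contact force between the fingers and bolt above 1 N or contact force between the fingers and gate_leaf above 1 N) and contact force between each of cup, spool, driver and gate_leaf below 0.2 N); the arm keeps its last pose, push and grip.
It fails at once if the bolt is forced against the keeper (over 40 N) (contact force between bolt and keeper above 40 N).
It fails at once if the gate is flung open (beyond 0.7 rad) (value of joint gate above 0.7 rad).
It fails at once if a bystander is disturbed (moved over 20 mm) (distance of any of cup, spool, driver from where it was at the start of the episode above 0.02 m).
It also fails if it takes over 45 s, if anything falls off the work surface, if the arm or the gripper's body presses on something with over 40 N, if the wrist force passes 120 N, or if a joint passes its speed limit or range.

## Working session

There is one attempt and no reset: what is moved stays moved. The work goes in short steps, Python scripts to look and compute and a shell command to move; the robot and the scene stay as the last step left them, time stands still between calls to the robot, and variables do not carry over. Pictures are saved under pics/ and viewed, at most 10 in all, crops included, and the job is handed in when it is done.

```bash
ls; mkdir -p pics; python3 - <<'E'
from bench import r
import cv2
for n in ("scene","top"):
    cv2.imwrite(f"pics/{n}0.png", r.capture(n))
    c=r.get_calibration(n); print(n,c["K"],c["dist"],c["R"],c["t"])
s=r.state(); print(s)
E
```

```text
pics
scene [[438.71210216   0.         318.28142246]
 [  0.         438.71210216 236.63663059]
 [  0.           0.           1.        ]] [-0.09100288  0.          0.          0.          0.        ] [[ 0.84827621  0.52951822  0.00615861]
 [ 0.44820247 -0.71171926 -0.54089762]
 [-0.28203195  0.46159089 -0.84106589]] [-381.24054739 -142.39495447 1245.87124828]
top [[443.84684388   0.         312.92424751]
 [  0.         443.84684388 245.57912883]
 [  0.           0.           1.        ]] [-0.06275304  0.          0.          0.          0.        ] [[-0.00621215 -0.99990068 -0.0126505 ]
 [-0.98186303  0.00849634 -0.18940119]
 [ 0.18948987  0.01124447 -0.98181829]] [ 19.68840718 474.79922249 953.59017496]
{'t': 0.1, 'joint_pos': array([-1.35400426e+00,  3.20242131e-01,  1.56554111e+00, -1.67998805e-06,
        1.25740269e+00, -2.00320838e-02]), 'joint_vel': array([ 0.0006727 , -0.0022326 , -0.00428956,  0.0001609 , -0.00027507,
        0.00081123]), 'effort': array([-1.85481695e-04, -4.13332736e+01, -2.32509005e+01,  7.28275348e-02,
        4.21406084e-02, -5.75559807e-05]), 'ee_pos': array([ 134.7935395 , -558.53118252,  221.20239368]), 'tool_rot': array([-7.92709579e-04,  9.92997132e-01,  1.18135774e-01, -7.90420982e-05]), 'ft_force': array([ 0.46331464,  0.07378216, -0.42680684]), 'wrist_torque': array([ 0.00882552, -0.01379168,  0.01120177]), 'grip_force': 0.0, 'grip_width': 91.22604329793249}
```

View pics/scene0.png

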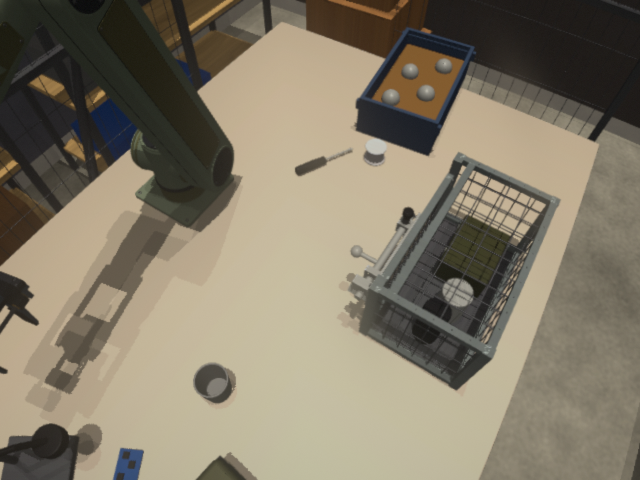

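View pics/top0.png

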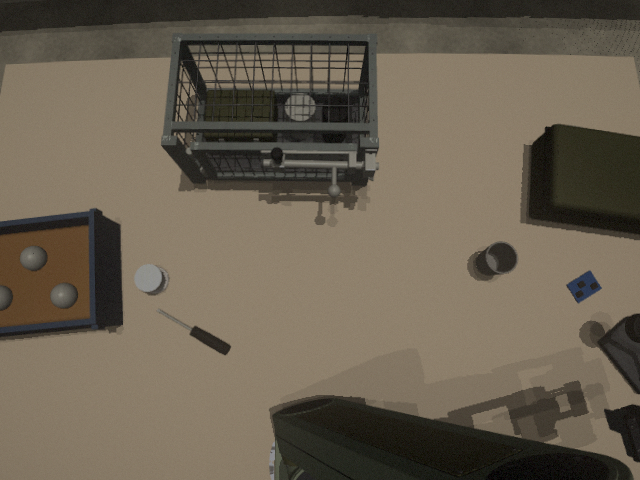

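The top view shows the cap at about (277,155) and the ball at (335,190). In the scene view they are at (407,214) and (357,252). Cage yaw is small, the cup is far right and the driver and spool are on the left, clear of the work area.

```bash
cat > h.py <<'E'
import numpy as np, cv2
from scipy.optimize import least_squares
from scipy.spatial.transform import Rotation as R
from bench import r
def proj(c,X):
    return cv2.projectPoints(np.array(X,float).reshape(-1,1,3),cv2.Rodrigues(c["R"])[0],c["t"],c["K"],c["dist"])[0].reshape(-1,2)
# model points in cage frame (shut, thrown d, sag)
def cap(p,z=231): return w(p,[-28,5,z])
def w(p,q):
    c,s=np.cos(p[2]),np.sin(p[2]); return np.array([p[0]+c*q[0]-s*q[1],p[1]+s*q[0]+c*q[1],q[2]])
def tool(s=None):
    s=s or r.state(); q=s["tool_rot"]; return np.array(s["ee_pos"]),R.from_quat([q[1],q[2],q[3],q[0]])
def tilt(s,Rg): # rotvec frac and target
    return R.from_matrix(Rg)
def rows(target,Rg=None):
    p,Q=tool(); print("xyz",np.round(Q.inv().apply(np.array(target)-p)/200,4))
    if Rg is not None: print("twist",np.round((Q.inv()*Rg).as_rotvec()/(2*np.pi),4))
E
python3 - <<'E'
from h import *
obs={"top":[(277,155),(335,190)],"scene":[(407,214),(357,252)]}
cs={n:r.get_calibration(n) for n in obs}
for i,z in ((0,231),(1,180)):
    f=lambda X:np.concatenate([(proj(cs[n],X)[0]-obs[n][i]) for n in obs])
    s=least_squares(f,[600,0,z]); print(s.x,s.fun)
    for n in obs:
        s=least_squares(lambda X:proj(cs[n],[X[0],X[1],z])[0]-obs[n][i],[600,0]);print(n,s.x)
# fit pose: ball at cage y = 190-(185... tail
def f(p):
    A=w(p,[-28,5,233]);B=w(p,[-83,-110,180])
    return np.concatenate([(proj(cs[n],[A,B])-obs[n]).ravel() for n in obs])
s=least_squares(f,[650,0,0],x_scale=[100,100,.1]);print(s.x,s.fun,w(s.x,[-28,5,231]),w(s.x,[-83,-110,180]))
# top view corner check
for q in ([0,190,205],[0,-150,205],[0,-210,230],[0,210,230],[240,-210,230],[240,210,230]): print(q,proj(cs["top"],w(s.x,q))[0],proj(cs["scene"],w(s.x,q))[0])
E
```

```text
[616.69279324  81.6306661  228.35974229] [ 0.06395023  0.07610993  0.10337074 -0.03551659]
top [615.75398877  81.500911  ]
scene [616.98027356  79.45921497]
[561.60634736 -29.53232924 180.85376261] [-0.24282397 -0.27136411 -0.37160536  0.09939804]
top [561.31527173 -30.04135218]
scene [561.96018535 -28.42319846]
[ 6.44919207e+02  7.72936187e+01 -1.15304368e-02] [-0.67338346 -1.0033153   0.85968528  0.30865827  0.81667161 -1.59459564
 -1.31158766  0.86543784] [616.97871909  82.6161314  231.        ] [560.65640435 -31.74206403 180.        ]
[0, 190, 205] [185.50564237 146.75879887] [451.1448046 170.9616557]
[0, -150, 205] [356.35724678 146.26244867] [383.05805734 280.83301556]
[0, -210, 230] [388.65148134 141.08010323] [369.53881584 299.0597777 ]
[0, 210, 230] [171.63381955 141.64362544] [457.21192737 158.34736672]
[240, -210, 230] [384.6066601   32.40689285] [490.09136854 366.85997519]
[240, 210, 230] [180.83629916  34.03108046] [557.1465278  203.97136464]
```

```bash
python3 -m crank '{"xyz":[[0.1,-0.1,-0.1],[0.25,-0.3,-0.2],[0.4,-0.5,-0.3],[0.55,-0.7,-0.4],[0.7,-0.85,-0.5],[0.8,-1,-0.5],[0.8,-1,-0.5],[0.8,-1,-0.5]],"twist":[[0,0,0.01],[0,0,0.02],[0,0,0.03],[0,0,0.04],[0,0,0.04],[0,0,0.04],[0,0,0.04],[0,0,0.04]],"fingers":[0,0,0,0,0,0,0,0]}'
python3 -m crank '{"xyz":[[0.1,-0.12,0],[0.3,-0.3,0],[0.5,-0.5,0],[0.7,-0.7,0],[0.85,-0.85,0],[0.95,-1,0],[0.95,-1,0],[0.95,-1,0]],"twist":[[0,0,0],[0,0,0],[0,0,0],[0,0,0],[0,0,0],[0,0,0],[0,0,0],[0,0,0]],"fingers":[0,0,0,0,0,0,0,0]}'
```

```text
t: 1.1
ee_pos: [243.4, -327.3, 321.7]
tool_rot: [0.0, 1.0, -0.007, -0.0]
ft_force: [0.0, 0.0, 0.7]
grip_width: 91.1
grip_force: 0.0
t: 2.1
ee_pos: [436.2, -130.8, 321.4]
tool_rot: [0.0, 1.0, -0.008, -0.001]
ft_force: [0.2, 0.2, -0.2]
grip_width: 91.4
grip_force: 0.0
```

```bash
python3 -m crank '{"xyz":[[0.1,-0.12,0],[0.3,-0.3,0],[0.45,-0.5,0],[0.6,-0.7,0],[0.7,-0.85,0],[0.7,-1,0],[0.7,-1,0],[0.7,-1,0]],"twist":[[0,0,0],[0,0,0],[0,0,0],[0,0,0],[0,0,0],[0,0,0],[0,0,0],[0,0,0]],"fingers":[0,0,0,0,0,0,0,0]}'
python3 - <<'E'
from h import *
c=r.get_calibration("wrist"); im=r.capture("wrist"); cv2.imwrite("pics/w1.png",im); np.save("w1.npy",c,allow_pickle=True)
print(proj(c,[616.7,81.6,231]),proj(c,[561.5,-29.8,180.5]))
E
```

```text
t: 3.1
ee_pos: [579.2, 66.4, 321.9]
tool_rot: [0.001, 1.0, -0.008, -0.0]
ft_force: [-0.0, 0.4, -0.4]
grip_width: 91.1
grip_force: 0.0
[[298.74055905 196.17441166]] [[434.29177257 247.3784577 ]]
```

View pics/w1.png

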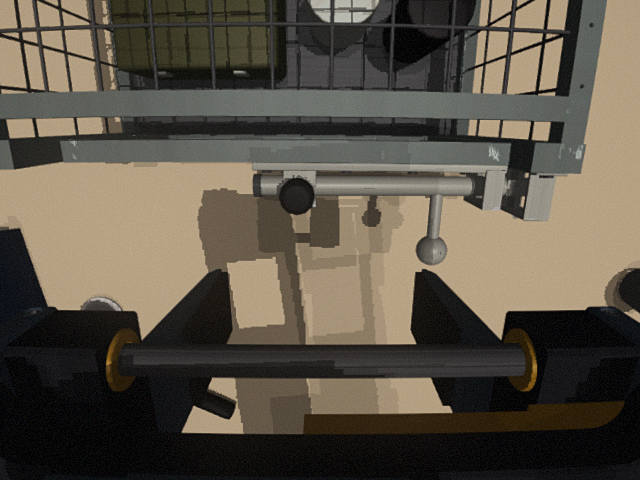

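The cap is at (297,196) and the ball at (431,250), within 3 px of the prediction. The gate runs parallel to the jaws' closing line. I'll descend onto the cap.

```bash
python3 -m crank '{"xyz":[[0.1,-0.04,0],[0.19,-0.08,0],[0.19,-0.08,0.1],[0.19,-0.08,0.25],[0.19,-0.08,0.4],[0.19,-0.08,0.48],[0.19,-0.08,0.51],[0.19,-0.08,0.51]],"twist":[[0,0,0],[0,0,0],[0,0,0],[0,0,0],[0,0,0],[0,0,0],[0,0,0],[0,0,0]],"fingers":[0,0,0,0.3,0.5,0.5,0.5,0.5]}' 30
python3 -m crank '{"xyz":[[0,0,0],[0,0,0],[0,0,0],[0,0,0],[0,0,0],[0,0,0],[0,0,0],[0,0,0]],"twist":[[0,0,0],[0,0,0],[0,0,0],[0,0,0],[0,0,0],[0,0,0],[0,0,0],[0,0,0]],"fingers":[1,1,1,1,1,1,1,1]}' 30
```

```text
t: 4.15
ee_pos: [617.9, 83.3, 220.5]
tool_rot: [0.0, 1.0, -0.007, 0.0]
ft_force: [0.2, -0.0, -0.2]
grip_width: 46.2
grip_force: 0.0
t: 5.15
ee_pos: [617.9, 82.2, 220.7]
tool_rot: [0.001, 1.0, -0.007, 0.001]
ft_force: [-0.3, -5.1, 2.9]
grip_width: 22.7
grip_force: 30.0
```

```bash
python3 -m crank '{"xyz":[[0,0,-0.02],[0,0,-0.04],[0,0,-0.06],[0,0,-0.08],[0,0,-0.09],[0,0,-0.095],[0,0,-0.095],[0,0,-0.095]],"twist":[[0,0,0],[0,0,0],[0,0,0],[0,0,0],[0,0,0],[0,0,0],[0,0,0],[0,0,0]],"fingers":[1,1,1,1,1,1,1,1]}' 30
```

```text
t: 6.15
ee_pos: [617.8, 82.2, 238.8]
tool_rot: [0.001, 1.0, -0.007, 0.0]
ft_force: [1.4, -4.4, -0.7]
grip_width: 22.7
grip_force: 30.0
```

```bash
python3 -m crank '{"xyz":[[0,0,0],[0,0,0],[0,0,0],[0,0,-0.1],[0,0,-0.25],[0,0,-0.37],[-0.1,0.1,-0.37],[-0.2,0.2,-0.37]],"twist":[[0,0,0],[0,0,0],[0,0,0],[0,0,0],[0,0,0],[0,0,0],[0,0,0],[0,0.02,0]],"fingers":[0.4,0.4,0.4,0.4,0.4,0.4,0.4,0.4]}' 30
python3 -m crank '{"xyz":[[-0.15,0.15,0],[-0.25,0.3,0.1],[-0.25,0.36,0.25],[-0.25,0.36,0.37],[-0.25,0.36,0.37],[-0.25,0.36,0.37],[-0.25,0.36,0.37],[-0.25,0.36,0.37]],"twist":[[0,0,0],[0,0,0],[0,0,0],[0,0,0],[0,0,0],[0,0,0],[0,0,0],[0,0,0]],"fingers":[0.4,0.4,0.4,0.4,0.4,0.4,0.4,0.4]}' 30
python3 - <<'E'
from h import *
s=r.state();print(s["joint_pos"],tool(s)[1].as_matrix())
E
```

```text
t: 7.15
ee_pos: [578.5, 44.1, 312.2]
tool_rot: [0.0, 0.998, -0.007, 0.064]
ft_force: [0.3, -0.3, 0.6]
grip_width: 54.8
grip_force: 0.0
t: 8.15
ee_pos: [535.9, -27.1, 234.1]
tool_rot: [0.001, 0.998, -0.007, 0.064]
ft_force: [0.1, 0.4, 0.2]
grip_width: 55.0
grip_force: 0.0
[-0.07663892  0.1871916   1.72311365  0.00869819  1.10430887  1.50492339] [[ 9.91817562e-01 -1.41932773e-02  1.26871884e-01]
 [-1.40593835e-02 -9.99899259e-01 -1.95081840e-03]
 [ 1.26886791e-01  1.51115488e-04 -9.91917194e-01]]
```

```bash
python3 -m crank '{"xyz":[[-0.02,0,-0.02],[-0.05,0,-0.04],[-0.05,0,-0.04],[-0.05,0,-0.04],[-0.05,0,-0.04],[-0.05,0,-0.04],[-0.05,0,-0.04],[-0.05,0,-0.04]],"twist":[[0,0.02,0],[0,0.04,0],[0,0.063,0],[0,0.063,0],[0,0.063,0],[0,0.063,0],[0,0.063,0],[0,0.063,0]],"fingers":[0.4,0.4,0.4,0.4,0.4,0.4,0.4,0.4]}' 40
python3 - <<'E'
from h import *
c=r.get_calibration("wrist"); im=r.capture("wrist"); cv2.imwrite("pics/w2.png",im)
print(proj(c,[616.7,82.5,249]),proj(c,[560.5,-28.5,180]))
rows([566,-28.5,170.5])
E
```

```text
t: 9.15
ee_pos: [525.1, -27.1, 239.9]
tool_rot: [0.002, 0.966, -0.007, 0.258]
ft_force: [-0.2, -0.7, -0.0]
grip_width: 54.6
grip_force: 0.0
[[109.96512733 131.23544282]] [[323.42832617 257.8803619 ]]
xyz [0.0056 0.0042 0.4029]
```

View pics/w2.png

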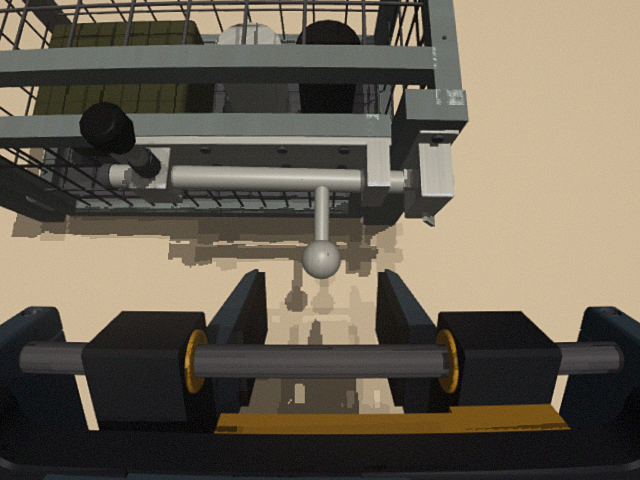

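The plunger is up, and the ball at (321,258) is centred between the jaws (predicted 323,258). I'll advance and grip.

```bash
python3 -m crank '{"xyz":[[0,0,0.1],[0,0,0.2],[0,0,0.3],[0,0,0.37],[0,0,0.4],[0,0,0.4],[0,0,0.4],[0,0,0.4]],"twist":[[0,0,0],[0,0,0],[0,0,0],[0,0,0],[0,0,0],[0,0,0],[0,0,0],[0,0,0]],"fingers":[0.4,0.4,0.4,0.4,0.4,0.4,1,1]}' 40
python3 -m crank '{"xyz":[[0,0,0],[0,0,0],[0,0,0],[0,0,0],[0,0,0],[0,0,0],[0,0,0],[0,0,0]],"twist":[[0,0,0],[0,0,0],[0,0,0],[0,0,0],[0,0,0],[0,0,0],[0,0,0],[0,0,0]],"fingers":[1,1,1,1,1,1,1,1]}' 40
```

```text
t: 10.2
ee_pos: [564.6, -27.7, 171.3]
tool_rot: [0.002, 0.966, -0.007, 0.258]
ft_force: [-0.6, -0.6, 0.0]
grip_width: 37.6
grip_force: 0.0
t: 11.2
ee_pos: [564.6, -27.6, 170.7]
tool_rot: [0.002, 0.966, -0.007, 0.258]
ft_force: [0.2, 1.1, 2.3]
grip_width: 24.0
grip_force: 40.0
```

```bash
python3 -m crank '{"xyz":[[0.004,0,-0.008],[0.008,0,-0.015],[0.013,0,-0.023],[0.018,0,-0.03],[0.018,0,-0.03],[0.018,0,-0.03],[0.018,0,-0.03],[0.018,0,-0.03]],"twist":[[0,0,0],[0,0,0],[0,0,0],[0,0,0],[0,0,0],[0,0,0],[0,0,0],[0,0,0]],"fingers":[1,1,1,1,1,1,1,1]}' 40
```

```text
t: 12.2
ee_pos: [564.1, -27.7, 177.1]
tool_rot: [0.002, 0.966, -0.007, 0.257]
ft_force: [1.5, 1.2, -9.0]
grip_width: 23.7
grip_force: 40.0
```

```bash
python3 -m crank '{"xyz":[[0,-0.01,0],[0,-0.025,0],[0,-0.04,0],[0,-0.05,0],[0,-0.06,0],[0,-0.065,0],[0,-0.065,0],[0,-0.065,0]],"twist":[[0,0,0],[0,0,0],[0,0,0],[0,0,0],[0,0,0],[0,0,0],[0,0,0],[0,0,0]],"fingers":[1,1,1,1,1,1,1,1]}' 40
```

```text
t: 13.2
ee_pos: [565.2, -14.4, 177.9]
tool_rot: [0.002, 0.966, -0.007, 0.258]
ft_force: [1.0, 1.0, -3.6]
grip_width: 23.9
grip_force: 40.0
```

```bash
python3 -m crank '{"xyz":[[0,-0.02,0],[0,-0.045,0],[0,-0.07,0],[0,-0.095,0],[0,-0.12,0],[0,-0.14,0],[0,-0.155,0],[0,-0.155,0]],"twist":[[0,0,0],[0,0,0],[0,0,0],[0,0,0],[0,0,0],[0,0,0],[0,0,0],[0,0,0]],"fingers":[1,1,1,1,1,1,1,1]}' 40
python3 - <<'E'
from h import *
cv2.imwrite("pics/w3.png",r.capture("wrist"))
E
```

```text
t: 14.2
ee_pos: [565.5, 16.8, 177.7]
tool_rot: [0.002, 0.966, -0.007, 0.258]
ft_force: [1.3, 1.1, -4.1]
grip_width: 23.9
grip_force: 40.0
```

View pics/w3.png

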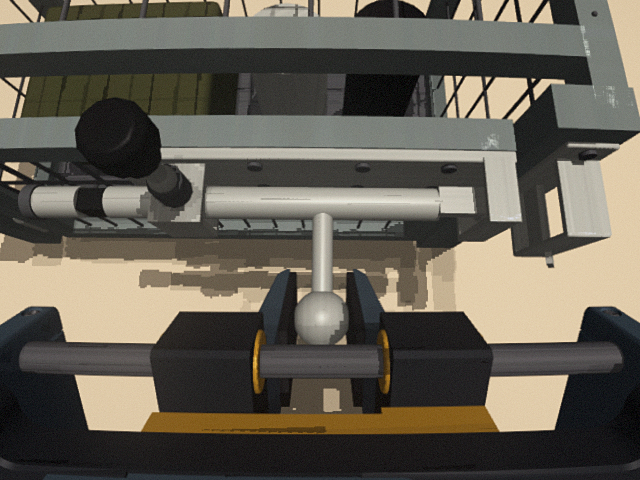

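The nose is out of the keeper, the ball is still gripped at (322,318), and the bolt is about 47 mm back. Next I work out the gate arc.

```bash
python3 - <<'E'
from h import *
H=np.array([647.3,267.2,0]); p,Q=tool()
for a in (.04,.08,.12,.16,.2,.24,.28,.3):
    G=R.from_rotvec([0,0,-a]); t=H+G.apply(p-H)
    print(a,np.round(Q.inv().apply(t-p)/200,3),np.round(Q.inv().apply([0,0,-a])/2/np.pi,4))
E
```

```text
0.04 [-0.043 -0.017 -0.025] [-0.0032  0.      0.0055]
0.08 [-0.086 -0.035 -0.049] [-0.0064  0.      0.011 ]
0.12 [-0.128 -0.056 -0.074] [-0.0095  0.      0.0166]
0.16 [-0.169 -0.078 -0.097] [-0.0127  0.      0.0221]
0.2 [-0.21  -0.103 -0.121] [-0.0159  0.      0.0276]
0.24 [-0.249 -0.129 -0.143] [-0.0191  0.      0.0331]
0.28 [-0.288 -0.157 -0.166] [-0.0222  0.      0.0386]
0.3 [-0.307 -0.172 -0.177] [-0.0238  0.      0.0414]
```

```bash
python3 -m crank '{"xyz":[[-0.021,-0.008,-0.012],[-0.043,-0.017,-0.025],[-0.064,-0.026,-0.037],[-0.086,-0.035,-0.049],[-0.107,-0.045,-0.062],[-0.128,-0.056,-0.074],[-0.149,-0.067,-0.086],[-0.169,-0.078,-0.097]],"twist":[[-0.0016,0,0.0028],[-0.0032,0,0.0055],[-0.0048,0,0.0083],[-0.0064,0,0.011],[-0.008,0,0.0138],[-0.0095,0,0.0166],[-0.0111,0,0.0193],[-0.0127,0,0.0221]],"fingers":[1,1,1,1,1,1,1,1]}' 50
python3 - <<'E'
from h import *
p,Q=tool();H=np.array([647.3,267.2,0]);v=p-H;v0=np.array([565.5,16.8])-H[:2]
print("ang",np.arctan2(v0[1],v0[0])-np.arctan2(v[1],v[0]),np.hypot(*v[:2])-np.hypot(*v0))
for a in (.04,.08,.12,.14):
    G=R.from_rotvec([0,0,-a]); t=H+G.apply(p-H)
    print(a,np.round(Q.inv().apply(t-p)/200,3),np.round(Q.inv().apply([0,0,-a])/2/np.pi,4))
E
```

```text
t: 15.25
ee_pos: [528.1, 33.0, 178.6]
tool_rot: [0.022, 0.962, -0.084, 0.259]
ft_force: [6.0, -0.2, -5.3]
grip_width: 23.8
grip_force: 50.0
ang 0.15506307886194004 -0.5898074092026491
0.04 [-0.043 -0.016 -0.025] [-0.0032  0.      0.0055]
0.08 [-0.086 -0.035 -0.05 ] [-0.0064  0.      0.011 ]
0.12 [-0.128 -0.055 -0.074] [-0.0096  0.      0.0165]
0.14 [-0.149 -0.066 -0.086] [-0.0112  0.      0.0193]
```

Force along x is about 5 N, as the springs predict. I'll continue to about 0.29 rad.

```bash
python3 -m crank '{"xyz":[[-0.021,-0.008,-0.012],[-0.043,-0.017,-0.025],[-0.064,-0.026,-0.037],[-0.086,-0.035,-0.05],[-0.107,-0.045,-0.062],[-0.128,-0.055,-0.074],[-0.14,-0.062,-0.08],[-0.14,-0.062,-0.08]],"twist":[[-0.0016,0,0.0028],[-0.0032,0,0.0055],[-0.0048,0,0.0083],[-0.0064,0,0.011],[-0.008,0,0.0138],[-0.0096,0,0.0165],[-0.0106,0,0.0182],[-0.0106,0,0.0182]],"fingers":[1,1,1,1,1,1,1,1]}' 50
python3 -m crank '{"xyz":[[0,0,0],[0,0,0],[0,0,0],[0,0,0],[0,0,0],[0,0,0],[0,0,0],[0,0,0]],"twist":[[0,0,0],[0,0,0],[0,0,0],[0,0,0],[0,0,0],[0,0,0],[0,0,0],[0,0,0]],"fingers":[1,1,1,1,1,1,1,1]}' 50
python3 - <<'E'
from h import *
p,Q=tool();H=np.array([647.3,267.2,0]);v=p-H;v0=np.array([565.5,16.8])-H[:2]
print("ang",np.arctan2(v0[1],v0[0])-np.arctan2(v[1],v[0]))
cv2.imwrite("pics/w4.png",r.capture("wrist")); cv2.imwrite("pics/s4.png",r.capture("scene"))
E
```

```text
t: 16.25
ee_pos: [498.4, 51.0, 178.5]
tool_rot: [0.039, 0.955, -0.147, 0.256]
ft_force: [5.9, -0.8, -5.0]
grip_width: 23.9
grip_force: 50.0
t: 17.25
ee_pos: [498.6, 50.9, 178.5]
tool_rot: [0.039, 0.954, -0.147, 0.256]
ft_force: [5.9, -1.3, -5.3]
grip_width: 23.9
grip_force: 50.0
ang 0.2864342299505871
```

View pics/w4.png

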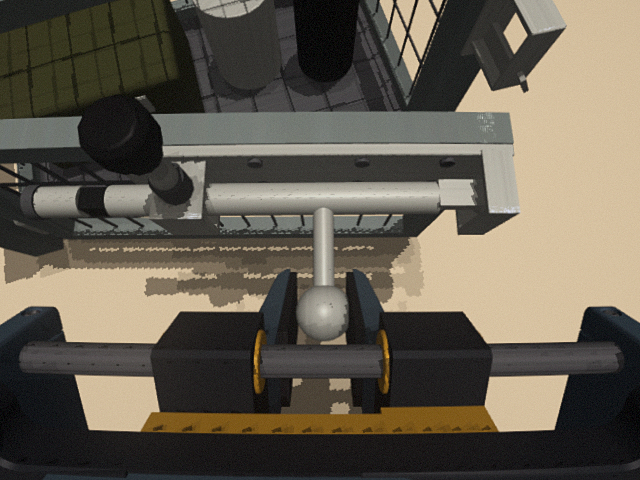

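View pics/s4.png

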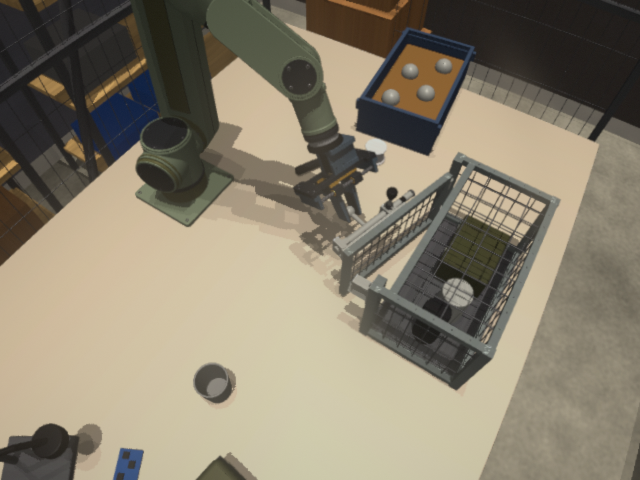

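The gate is open about 0.29 rad with the ball held at (323,312). The bolt is clear of the keeper, the plunger is up and the bystanders have not moved. I'm handing the job in.

```bash
python3 -c "
from bench import r
print(r.job_done())"
```

```text
the job is handed in; nothing more can be done
None
```

The cage is unlocked and the job handed in (no verdict came back): plunger up 18 mm, bolt drawn about 47 mm, and the gripper holding the gate open by the ball at about 0.29 rad (roughly 10 cm at the free edge), with cup, spool and driver untouched.

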